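# Put three mixed-up conduit fittings back in their own stock trays

## Robot

A 6-joint arm with a two-finger parallel gripper is mounted at the origin on the work surface. World frame = base frame: x ahead of the robot, y to its left, z up, the work surface at z = 0. Lengths are in m, angles in rad, forces in N, time in s.
With the tool pointing down it reaches from about 0.425 to 0.925 m from the base axis. Payload 12.5 kg.
Tool frame: the origin (TCP) lies on the mounting face of the last link; the fingertips stand 173 mm ahead of it and the grasp point (between the pads) lies robot.grasp_offset ahead of it (robot.grasp_offset is the distance from the TCP to the grasp point, in m); x points along the fingers, y is the direction in which the jaws open and shut, and the axes are right-handed (so a half turn about x gives the same grasp; the last joint's range is limited). The gripper opens to 85 mm and grips with 20 to 120 N. Pads are 22 mm wide; open, the fingers measure 114 mm over their backs; the gripper's body (76 mm by 85 mm) begins 54 mm behind the grasp point. The pads swing forward as they close: fully open they stand 13 mm farther back than shut.
Start: joints at [-1.255, 0.491, 1.559, -0, 1.092, -0.106], TCP at [0.256, -0.57, 0.405] pointing down, gripper open.
Joint ranges: [-3.1, 3.1], [-0.84, 2.19], [0.05, 2.79], [-1.13, 4.28], [0.06, 2.93], [-2.69, 2.69]. Speed limits (rad/s): [2.22, 2.22, 2.79, 3.14, 3.14, 3.14].

## Interface

Orientations are given as a 3x3 rotation matrix whose columns are the frame's x, y, z axes.
In Python, from plant import robot gives the robot as it stands.
- The arm moves only by the shell command python3 -m inch 'ROWS' [FORCE]. ROWS is JSON, a list of rows, each a list of 7 numbers: the opening, from -1 (shut) to 1 (fully open), then the shift along the tool's x, y, z in mm, then the turn, a rotation vector about the tool's x, y, z in degrees. In form: [[gripper, x, y, z, rx, ry, rz], ...]. A call has 1 to 12 rows; each row is the pose to reach, as a shift and turn from the pose commanded when the call began, along the tool's axes at that moment; what a row does not reach only later rows make up. A row lasts 1/8 s, in which the tool goes at most 62.5 mm and 10.7 degrees, less where a joint would pass 70% of its speed; a pose out of reach is approached as far as the arm can. A call with a gripper value outside its range is refused whole. The fingers move at their own pace and stop on an object; FORCE is the grip in N (left out, the last holds). Time passes only in rows, so rows that repeat a pose let the fingers close. It gives the time, the measured TCP pose, the force and the opening at its end, in the units of the state.
- robot.observe(): the state, without advancing time (a new reading comes with each control period).
- robot.capture(name): name is "scene" or "top" or "wrist"; returns (picture, depth): 384x512x3 uint8, red, green, blue; 384x512 float32, m along the optical axis (not along the pixel's ray), 0 where there is no reading.
- robot.camera_params(name): a dict with "camera_matrix" (3x3 intrinsics, pixels), "k1" (the pictures are not rectified: a ray, as slopes to the right and down, at radius r is drawn at 1 + k1 r^2 times it, then the intrinsics apply), "pose" (4x4, takes a point from camera to world coordinates); the wrist camera has in their place "mount" (4x4, takes a point from camera to tool coordinates, whose origin is the TCP and whose axes are the tool frame's). Camera axes: x right, y down, z forward; pixel columns grow to the right and rows downward; lengths in m; the calibration is good to about 2 mm. A picture is of the moment at which its call begins: read the wrist's pose just before it. camera_params takes no time and is no camera call.
- robot.close_job(): hands the job in, once; it reports no verdict.
The state is a dict: "clock": time; "qpos": joint angles; "joint_vel": joint speeds; "joint_torque": joint torques, N m; "ee_pos": TCP position; "orientation": TCP orientation; "ft_force": force on the tool from outside, world axes, zero at the start; "torque": the same for the moment, N m; "finger_gap": opening from 0.0 (shut) to 1.0 (fully open).
Only numpy, scipy, OpenCV 4.12 (cv2) and the standard library are available. Lean on these libraries where they do the work, as an engineer would, in place of code of your own. Each camera call takes 0.05 s, during which the arm holds its last target. There are 200 camera calls.

## Task

The three loose fittings each stand in the wrong stock tray; move each into the pocket of the tray whose fixed sample has the same outline (round, square or long oval). A pocket holds only one, so park one fitting upright in the middle of the empty spare tray's pocket on the way and let go of it there. Finish with each fitting standing upright and released in the middle of its own tray's pocket, the spare tray empty, and the carton, bin and jar left where they are.

Things in the scene. Friction and masses are not known exactly. Their poses are not given: they have to be found in the camera images.
- fitting_coupling_mid (a point): loose galvanised pipe coupling: a plain upright round tube, 52 mm outside diameter, 6 mm wall, 58 mm tall, about 0.22 kg. Stands upright in the pocket of a tray that is not its own at the start. Point: its centre, half-way up (29 mm above its underside); z up.
- fitting_box_mid (a point): loose galvanised square box: 54 x 54 mm in plan (sides along its x and y), closed flat top with two screws, 58 mm tall, about 0.26 kg. Stands upright in the pocket of a tray that is not its own at the start. Point: its centre, half-way up (29 mm above its underside); z up.
- fitting_oval_mid (a point): loose galvanised oval conduit body, in plan a long oval with round ends, 76 mm along its x and 42 mm wide along its y (flat parallel sides), flat top with two screws, 58 mm tall, about 0.28 kg. Stands upright in the pocket of a tray that is not its own at the start. Point: its centre, half-way up (29 mm above its underside); z up.
- tray_coupling: fixed black tray, 196 x 112 mm, floor 4 mm thick, near end a square pocket (92 x 92 mm inside, rim 5 mm thick, its top 10 mm above the bench). Origin: pocket centre, at bench level; x along the tray to its far end (sample place centred at x 96 mm), within 0.25 rad of world x. Far end: fixed sample, round: a tube 52 mm across, 14 mm tall: home of the pipe coupling.
- tray_box: fixed black tray, 196 x 112 mm, floor 4 mm thick, near end a square pocket (92 x 92 mm inside, rim 5 mm thick, its top 10 mm above the bench). Origin: pocket centre, at bench level; x along the tray to its far end (sample place centred at x 96 mm), within 0.25 rad of world x. Far end: fixed sample, square: 54 x 54 mm, 14 mm tall: home of the square box.
- tray_oval: fixed black tray, 196 x 112 mm, floor 4 mm thick, near end a square pocket (92 x 92 mm inside, rim 5 mm thick, its top 10 mm above the bench). Origin: pocket centre, at bench level; x along the tray to its far end (sample place centred at x 96 mm), within 0.25 rad of world x. Far end: fixed sample, a long oval: 76 x 42 mm, 14 mm tall: home of the oval conduit body.
- tray_spare: fixed black tray, 196 x 112 mm, floor 4 mm thick, near end a square pocket (92 x 92 mm inside, rim 5 mm thick, its top 10 mm above the bench). Origin: pocket centre, at bench level; x along the tray to its far end (sample place centred at x 96 mm), within 0.25 rad of world x. Its far end is bare (no sample) and its pocket is empty at the start: the spare tray.
- carton_mid (a point): bystander: closed cardboard carton 60 x 90 x 50 mm beyond the trays. Point: its centre, 25 mm up.
- yellow_bin_mid (a point): bystander: yellow open bin 80 x 140 x 60 mm with steel parts in it, beyond the trays. Point: its centre, 30 mm up.
- jar_mid (a point): bystander: clear round jar with a steel cap, 60 mm across, 80 mm tall, beyond the trays. Point: its centre, 40 mm up.
There are look-alikes about, which are no part of the job. What is shaped like the part that bears fitting_oval_mid but pink is not meant. What is shaped like the tray_box but red is not meant.

How it is judged:
By the outcome, as a careful person would: the job done as asked, in the order asked, and still so for the second after the job is handed in, with the robot touching nothing.
It also fails if it takes over 112 s, if anything falls off the work surface, if the arm or the gripper's body presses on something with over 40 N, if the wrist force passes 120 N, or if a joint passes its speed limit or range.

## Working session

There is one attempt and no reset: what is moved stays moved. The work goes in short steps, Python scripts to look and compute and a shell command to move; the robot and the scene stay as the last step left them, time stands still between calls to the robot, and variables do not carry over. Pictures are saved under pics/ and viewed, about 12 in all and at most 16, crops included, and the job is handed in when it is done.

```bash
ls; mkdir -p pics
python3 - <<'E'
from plant import robot
import cv2,numpy as np
s=robot.observe();print(s['clock'],s['ee_pos'],s['orientation'],s['finger_gap'],robot.grasp_offset)
for n in("top","scene"):
    p,d=robot.capture(n);cv2.imwrite(f'pics/{n}0.png',p[:,:,::-1]);np.save(f'pics/{n}0.npy',d)
    print(robot.camera_params(n))
print(robot.camera_params("wrist"))
E
```

```text
pics
0.0 [ 0.25588073 -0.57019847  0.40410073] [[-3.63937992e-04  4.09399081e-01 -9.12355337e-01]
 [ 1.07889813e-03 -9.12354705e-01 -4.09399228e-01]
 [-9.99999352e-01 -1.13333440e-03 -1.09659365e-04]] 0.9977481765095836 0.1547
{'camera_matrix': array([[438.34100082,   0.        , 252.19677148],
       [  0.        , 438.34100082, 196.69478595],
       [  0.        ,   0.        ,   1.        ]]), 'k1': -0.06714997593363488, 'pose': array([[ 0.01965104, -0.99549705,  0.09273332,  0.37632731],
       [-0.99977715, -0.01885025,  0.00950345, -0.03120911],
       [-0.00771261, -0.09289941, -0.99564563,  1.14368983],
       [ 0.        ,  0.        ,  0.        ,  1.        ]])}
{'camera_matrix': array([[411.85597279,   0.        , 256.0486466 ],
       [  0.        , 411.85597279, 194.51896194],
       [  0.        ,   0.        ,   1.        ]]), 'k1': -0.030570849334274727, 'pose': array([[ 0.6217951 ,  0.66129219, -0.41959922,  0.89827141],
       [ 0.78309845, -0.51723943,  0.34528278, -0.35238013],
       [ 0.01129954, -0.54328263, -0.83947382,  0.87904028],
       [ 0.        ,  0.        ,  0.        ,  1.        ]])}
{'camera_matrix': array([[301.06279127,   0.        , 259.49358529],
       [  0.        , 301.06279127, 191.64947385],
       [  0.        ,   0.        ,   1.        ]]), 'k1': -0.070187779378205, 'mount': array([[-4.31953553e-04, -2.96449329e-01,  9.55048485e-01,
         3.11124318e-02],
       [ 9.99998437e-01,  1.50936481e-03,  9.20794155e-04,
        -6.42252163e-04],
       [-1.71448539e-03,  9.55047390e-01,  2.96448213e-01,
        -7.65222148e-02],
       [ 0.00000000e+00,  0.00000000e+00,  0.00000000e+00,
         1.00000000e+00]])}
```

View pics/top0.png

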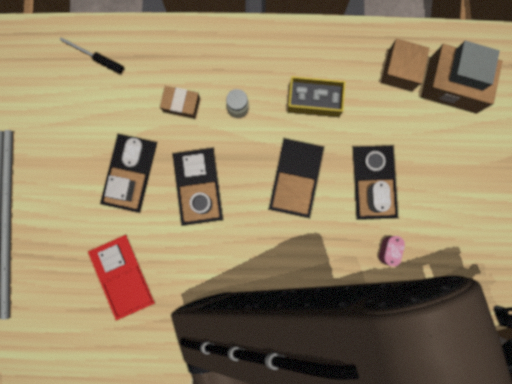

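View pics/scene0.png

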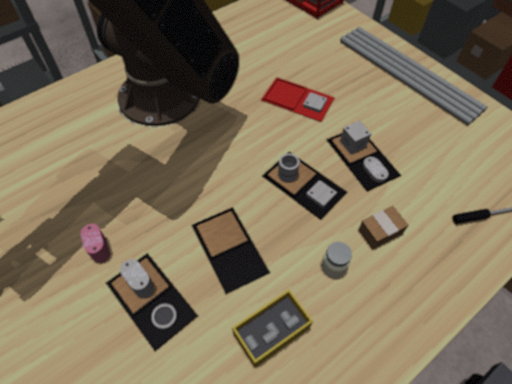

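The top view shows, left to right, the oval tray (130,172) holding the box, the box tray (197,186) holding the coupling, the spare tray (297,178), and the coupling tray (375,180) holding the oval. The red tray and the pink oval are the look-alikes. In the scene view the same four trays can be seen, with all fittings upright.

```bash
cat > h.py <<'E'
from plant import robot
import cv2,numpy as np
def params(n,s=None):
    c=robot.camera_params(n)
    if n!="wrist": return c,c['pose']
    T=np.eye(4);T[:3,:3]=s['orientation'];T[:3,3]=s['ee_pos'];return c,T@c['mount']
def slopes(c,uv):
    return cv2.undistortPoints(np.asarray(uv,np.float64).reshape(-1,1,2),c['camera_matrix'],np.array([c['k1'],0,0,0,0]))[:,0]
def cloud(c,P,d):
    v,u=np.mgrid[:384,:512];sl=slopes(c,np.stack([u,v],-1)).reshape(384,512,2)
    return np.concatenate([sl,np.ones((384,512,1))],-1)*d[...,None]@P[:3,:3].T+P[:3,3]
def onplane(c,P,uv,z):
    sl=slopes(c,uv);r=np.c_[sl,np.ones(len(sl))]@P[:3,:3].T
    return (P[:3,3]+r*((z-P[2,3])/r[:,2])[:,None])[:,:2]
def rect(xy):
    (c,wh,a)=cv2.minAreaRect((np.asarray(xy)*1000).astype(np.float32))
    if wh[0]<wh[1]: a+=90;wh=wh[::-1]
    return np.round(c,1),np.round(wh,1),round((a+90)%180-90,1)
E
cat > top.py <<'E'
from h import *
import sys
def run(p,d):
    c,P=params("top");W=cloud(c,P,d)
    m=(p.max(2)<60).astype(np.uint8)
    roi=np.zeros_like(m);roi[125:230,95:405]=1
    # trays: dark component hulls at rim-top level; angle of long side
    n,l,st,ce=cv2.connectedComponentsWithStats(m*roi)
    for i in range(1,n):
        if st[i,4]<600: continue
        v,u=np.nonzero(l==i);xy=onplane(c,P,np.c_[u,v],.007)
        ctr,wh,a=rect(xy);t=np.radians(a);pc=ctr-np.array([np.cos(t),np.sin(t)])*(98-56)
        print('tray px',ce[i].round(),'ctr',ctr,wh,a,'pocket',pc.round(1))
        t0=(np.abs(W[...,0]-pc[0]/1e3)<.06)&(np.abs(W[...,1]-pc[1]/1e3)<.06)&(W[...,2]>.052)&(W[...,2]<.08)
        if t0.sum()>40: print('   fitting z',np.median(W[t0,2]).round(4),'n',t0.sum(),'rect',rect(W[t0][:,:2]))
if __name__=="__main__":
    run(cv2.imread('pics/top0.png')[:,:,::-1],np.load('pics/top0.npy'))
E
python3 top.py
```

```text
tray px [134. 162.] ctr [540.1 308. ] [187.7 104.8] -11.6 pocket [499.  316.4]
   fitting z 0.0614 n 465 rect (array([495.2, 318.7]), array([54.6, 53.4]), -10.6)
tray px [300. 159.] ctr [ 580.3 -142.9] [103.8  94.9] 78.8 pocket [ 572.1 -184.1]
tray px [373. 170.] ctr [ 527.8 -341.1] [188.6 104.2] 2.8 pocket [ 485.9 -343.2]
   fitting z 0.0619 n 491 rect (array([ 485.1, -342.1]), array([75.5, 44.2]), 3.3)
tray px [196. 169.] ctr [545.1 130.4] [111.6 104. ] 9.2 pocket [503.6 123.7]
   fitting z 0.0611 n 124 rect (array([465.3, 108.7]), array([50.1, 42.5]), -88.9)
```

```bash
sed -i 's/max(2)<60/max(2)<95/' top.py; python3 top.py
```

```text
tray px [132. 165.] ctr [540.2 308.1] [191.2 108.2] -11.4 pocket [499.  316.4]
   fitting z 0.0614 n 465 rect (array([495.2, 318.7]), array([54.6, 53.4]), -10.6)
tray px [298. 166.] ctr [ 535.2 -134.4] [190.7 107.1] -11.0 pocket [ 494.  -126.4]
tray px [373. 173.] ctr [ 527.8 -340.6] [191.  108.7] 3.0 pocket [ 485.9 -342.8]
   fitting z 0.0619 n 491 rect (array([ 485.1, -342.1]), array([75.5, 44.2]), 3.3)
tray px [197. 178.] ctr [508.2 124.1] [190.8 107.9] 9.2 pocket [466.7 117.4]
   fitting z 0.061 n 155 rect (array([461.6, 108.6]), array([50.1, 50. ]), -89.2)
```

```bash
cat > go.py <<'E'
# usage: go.py x y z(mm, of the grasp point) yaw_deg(tray angle) -> tool-frame shift & turn
from h import *
import sys
from scipy.spatial.transform import Rotation as R
x,y,z,a=map(float,sys.argv[1:5]);t=np.radians(a)
s=robot.observe();Rc=np.array(s['orientation'])
Y=np.array([np.sin(t),-np.cos(t),0]);X=np.array([0,0,-1.]);G=np.c_[X,Y,np.cross(X,Y)]
p=np.array([x,y,z])/1e3-X*robot.grasp_offset
print('clock',round(s['clock'],2),'F',np.round(s['ft_force'],1),'gap',round(s['finger_gap'],3))
print('shift',((Rc.T@(p-s['ee_pos']))*1e3).round(1),'turn',np.degrees(R.from_matrix(Rc.T@G).as_rotvec()).round(2))
E
python3 go.py 485 -342 180 3
```

```text
clock 0.1 F [ 0.4 -0.8 -0.1] gap 0.999
shift [  69.6 -114.3 -302.5] turn [21.17  0.    0.06]
```

```bash
python3 -m inch '[[1,15,-20,-50,5,0,0],[1,28,-42,-110,10,0,0],[1,40,-65,-170,14,0,0],[1,52,-87,-230,18,0,0],[1,63,-105,-275,21.2,0,0],[1,69.6,-114.3,-302.5,21.2,0,0],[1,69.6,-114.3,-302.5,21.2,0,0],[1,69.6,-114.3,-302.5,21.2,0,0]]' 40
python3 - <<'E'
from h import *
s=robot.observe();p,d=robot.capture('wrist');c,P=params('wrist',s)
cv2.imwrite('pics/w1.png',p[:,:,::-1]);np.savez('pics/w1.npz',d=d,P=P)
W=cloud(c,P,d);t=(W[...,2]>.052)&(W[...,2]<.075)&(abs(W[...,0]-.485)<.07)&(abs(W[...,1]+.342)<.07)
print(t.sum(),rect(W[t][:,:2]),np.median(W[t,2]))
E
python3 go.py 485 -342 180 3
```

```text
clock: 1.1
ee_pos: [0.4848, -0.3425, 0.3351]
orientation: [[-0.0, 0.052, -0.999], [-0.0, -0.999, -0.052], [-1.0, 0.0, 0.0]]
ft_force: [0.1, 0.1, -0.1]
finger_gap: 0.998
3857 (array([ 486.9, -341.6]), array([76. , 42.1]), 3.3) 0.06171133447326049
clock 1.15 F [-0.5  0.  -0.6] gap 1.004
shift [ 0.5 -0.8 -0.5] turn [-0.08  0.   -0.01]
```

View pics/w1.png

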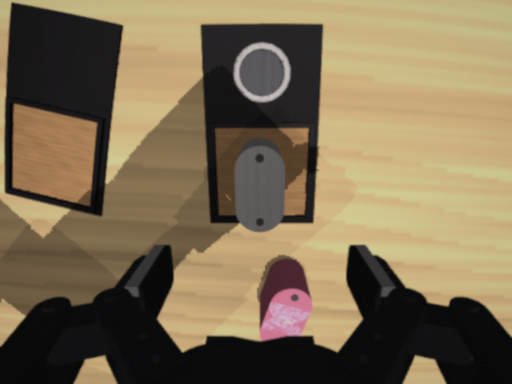

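The wrist view shows the oval at (260,185) in the coupling tray's pocket, with nothing close to where the fingers come down. The pink look-alike (285,300) is about 10 cm nearer the base.

```bash
python3 -m inch '[[1,45,-0.6,-1.7,0.1,0,0],[1,90,-0.6,-1.7,0.1,0,0],[1,125,-0.6,-1.7,0.1,0,0],[1,145,-0.6,-1.7,0.1,0,0],[1,145,-0.6,-1.7,0.1,0,0],[-1,145,-0.6,-1.7,0.1,0,0],[-1,145,-0.6,-1.7,0.1,0,0],[-1,145,-0.6,-1.7,0.1,0,0],[-1,145,-0.6,-1.7,0.1,0,0],[-1,145,-0.6,-1.7,0.1,0,0],[-1,145,-0.6,-1.7,0.1,0,0],[-1,145,-0.6,-1.7,0.1,0,0]]' 50
python3 go.py 494 -126.4 36 -11
```

```text
clock: 2.65
ee_pos: [0.4869, -0.3417, 0.1913]
orientation: [[0.001, 0.05, -0.999], [-0.001, -0.999, -0.05], [-1.0, 0.001, -0.001]]
ft_force: [-0.9, -0.7, 4.6]
finger_gap: 0.487
clock 2.65 F [-0.9 -0.7  4.6] gap 0.487
shift [   0.3 -214.6  -17.9] turn [13.87 -0.08 -0.08]
```

```bash
python3 -m inch '[[-1,-30,0,0,0,0,0],[-1,-65,-15,0,1,0,0],[-1,-75,-55,-4,4,0,0],[-1,-75,-105,-9,8,0,0],[-1,-75,-155,-13,11,0,0],[-1,-75,-195,-16,13,0,0],[-1,-75,-214.6,-17.9,13.9,0,0],[-1,-75,-214.6,-17.9,13.9,0,0],[-1,-75,-214.6,-17.9,13.9,0,0]]'
python3 go.py 494 -126.4 36 -11
python3 - <<'E'
from h import *
s=robot.observe();p,d=robot.capture('wrist');c,P=params('wrist',s)
cv2.imwrite('pics/w2.png',p[:,:,::-1]);np.savez('pics/w2.npz',d=d,P=P)
E
```

```text
clock: 3.78
ee_pos: [0.494, -0.1267, 0.2653]
orientation: [[0.001, -0.191, -0.982], [-0.0, -0.982, 0.191], [-1.0, 0.0, -0.001]]
ft_force: [0.8, 0.9, -2.4]
finger_gap: 0.484
clock 3.77 F [ 0.8  0.9 -2.4] gap 0.484
shift [74.6 -0.3  0.1] turn [-0.01 -0.03 -0.02]
```

View pics/w2.png

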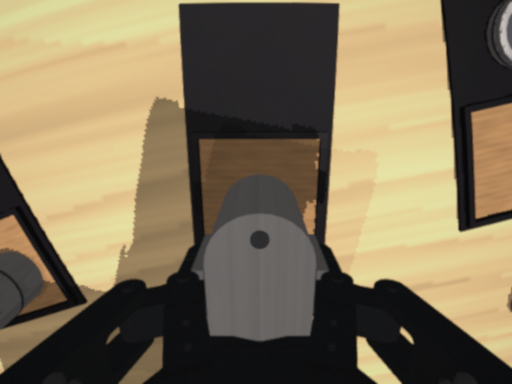

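The oval hangs level over the spare pocket, which is centred at about column 260 (pocket edges at 202 and 319). I'll lower and release it.

```bash
python3 -m inch '[[-1,30,-0.3,0,0,0,0],[-1,55,-0.3,0,0,0,0],[-1,68,-0.3,0,0,0,0],[-1,73.8,-0.3,0,0,0,0],[-1,73.8,-0.3,0,0,0,0],[-1,73.8,-0.3,0,0,0,0],[0.3,73.8,-0.3,0,0,0,0],[1,73.8,-0.3,0,0,0,0],[1,73.8,-0.3,0,0,0,0],[1,73.8,-0.3,0,0,0,0]]'
python3 go.py 463 110 180 9.2
```

```text
clock: 5.08
ee_pos: [0.494, -0.1259, 0.1914]
orientation: [[0.0, -0.191, -0.982], [-0.0, -0.982, 0.191], [-1.0, 0.0, -0.0]]
ft_force: [0.7, 0.7, 0.3]
finger_gap: 1.0
clock 5.08 F [0.7 0.7 0.3] gap 1.0
shift [-143.4 -225.6   75.5] turn [-2.023e+01 -1.000e-02 -1.000e-02]
```

```bash
python3 -m inch '[[1,-40,0,0,0,0,0],[1,-90,0,0,0,0,0],[1,-140,-10,3,-1,0,0],[1,-143.4,-60,20,-6,0,0],[1,-143.4,-115,38,-11,0,0],[1,-143.4,-165,55,-15,0,0],[1,-143.4,-205,68,-19,0,0],[1,-143.4,-225.6,75.5,-20.2,0,0],[1,-143.4,-225.6,75.5,-20.2,0,0],[1,-143.4,-225.6,75.5,-20.2,0,0]]'
python3 - <<'E'
from h import *
s=robot.observe();p,d=robot.capture('wrist');c,P=params('wrist',s)
cv2.imwrite('pics/w3.png',p[:,:,::-1]);np.savez('pics/w3.npz',d=d,P=P)
W=cloud(c,P,d);t=(W[...,2]>.052)&(W[...,2]<.075)&(abs(W[...,0]-.463)<.07)&(abs(W[...,1]-.11)<.07)
print(t.sum(),rect(W[t][:,:2]),cv2.minEnclosingCircle((W[t][:,:2]*1000).astype(np.float32)))
p,d=robot.capture('top');cv2.imwrite('pics/t1.png',p[100:240,90:410,::-1])
import top;top.run(p,d)
E
python3 go.py 463 110 36 9.2
```

```text
clock: 6.32
ee_pos: [0.4631, 0.1095, 0.3346]
orientation: [[-0.0, 0.159, -0.987], [-0.0, -0.987, -0.159], [-1.0, 0.0, 0.0]]
ft_force: [0.3, -0.2, -0.4]
finger_gap: 0.999
1374 (array([462.2, 111.2]), array([50.9, 50.5]), -76.5) ((462.160888671875, 110.99054718017578), 25.819595336914062)
tray px [168. 190.] ctr [500.9 209.7] [323.4 247.6] 82.2 pocket [495.2 168.1]
tray px [298. 166.] ctr [ 535.2 -134.5] [190.8 107.2] -11.0 pocket [ 494.  -126.5]
   fitting z 0.0616 n 461 rect (array([ 493.1, -127. ]), array([75.9, 41.9]), -10.4)
tray px [373. 173.] ctr [ 527.8 -340.6] [191.  108.7] 2.9 pocket [ 485.9 -342.7]
clock 6.42 F [ 0.6 -0.9 -0.6] gap 0.998
shift [ 1.44e+02 -8.00e-01  1.00e-01] turn [-0.11 -0.   -0.01]
```

View pics/w3.png

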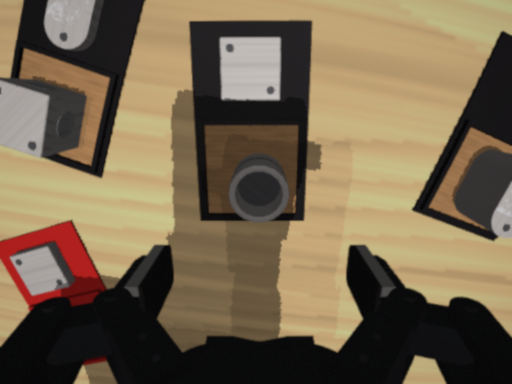

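The coupling stands at (259,188) in the box tray's pocket. The top check confirms the oval is standing released in the spare pocket, within 1 mm of its middle.

```bash
python3 -m inch '[[1,45,-1.6,0.6,0,0,0],[1,90,-1.6,0.6,0,0,0],[1,125,-1.6,0.6,0,0,0],[1,144,-1.6,0.6,0,0,0],[1,144,-1.6,0.6,0,0,0],[-1,144,-1.6,0.6,0,0,0],[-1,144,-1.6,0.6,0,0,0],[-1,144,-1.6,0.6,0,0,0],[-1,144,-1.6,0.6,0,0,0],[-1,144,-1.6,0.6,0,0,0],[-1,144,-1.6,0.6,0,0,0]]' 50
python3 go.py 485.9 -342.8 36 3
```

```text
clock: 7.8
ee_pos: [0.4623, 0.1114, 0.1919]
orientation: [[0.002, 0.159, -0.987], [0.0, -0.987, -0.159], [-1.0, 0.0, -0.002]]
ft_force: [-1.2, -1.8, 7.1]
finger_gap: 0.593
clock 7.8 F [-1.2 -1.8  7.1] gap 0.593
shift [  1.2 452.1  49. ] turn [ 6.15 -0.12 -0.01]
```

```bash
python3 -m inch '[[-1,-35,0,0,0,0,0],[-1,-80,10,0,0,0,0],[-1,-105,50,5,0.5,0,0],[-1,-105,105,11,1,0,0],[-1,-105,160,17,2,0,0],[-1,-105,215,23,3,0,0],[-1,-105,270,29,4,0,0],[-1,-105,325,35,5,0,0],[-1,-105,380,41,6,0,0],[-1,-105,425,46,6.1,0,0],[-1,-105,452.1,49,6.1,0,0],[-1,-105,452.1,49,6.1,0,0]]'
python3 go.py 485.9 -342.8 36 3
```

```text
clock: 9.3
ee_pos: [0.4854, -0.3441, 0.2961]
orientation: [[0.001, 0.051, -0.999], [-0.001, -0.999, -0.051], [-1.0, 0.001, -0.001]]
ft_force: [0.5, 0.9, -2.1]
finger_gap: 0.589
clock 9.3 F [ 0.5  0.9 -2.1] gap 0.589
shift [105.4  -1.4  -0.5] turn [-0.05 -0.04 -0.05]
```

```bash
python3 -m inch '[[-1,40,-0.4,-0.3,0,0,0],[-1,75,-0.4,-0.3,0,0,0],[-1,97,-0.4,-0.3,0,0,0],[-1,104.3,-0.4,-0.3,0,0,0],[-1,104.3,-0.4,-0.3,0,0,0],[-1,104.3,-0.4,-0.3,0,0,0],[0.5,104.3,-0.4,-0.3,0,0,0],[1,104.3,-0.4,-0.3,0,0,0],[1,104.3,-0.4,-0.3,0,0,0],[1,104.3,-0.4,-0.3,0,0,0]]'
python3 go.py 495.5 318 180 -11
```

```text
clock: 10.55
ee_pos: [0.4861, -0.3423, 0.1914]
orientation: [[0.0, 0.054, -0.999], [-0.0, -0.999, -0.054], [-1.0, 0.0, -0.0]]
ft_force: [-1.0, 1.1, 0.2]
finger_gap: 1.0
clock 10.55 F [-1.   1.1  0.2] gap 1.0
shift [-143.3 -658.8  -44.7] turn [14.07 -0.   -0.  ]
```

```bash
python3 -m inch '[[1,-40,0,0,0,0,0],[1,-90,0,0,0,0,0],[1,-135,-20,-1,0,0,0],[1,-143.3,-75,-5,2,0,0],[1,-143.3,-135,-9,3,0,0],[1,-143.3,-195,-13,4,0,0],[1,-143.3,-255,-17,6,0,0],[1,-143.3,-315,-21,7,0,0],[1,-143.3,-375,-25,8,0,0],[1,-143.3,-435,-29,10,0,0],[1,-143.3,-495,-33,11,0,0],[1,-143.3,-550,-37,12,0,0]]'
python3 go.py 495.5 318 180 -11
```

```text
clock: 12.05
ee_pos: [0.4933, 0.2111, 0.3348]
orientation: [[0.0, -0.155, -0.988], [-0.0, -0.988, 0.155], [-1.0, -0.0, -0.0]]
ft_force: [1.6, -1.4, -0.6]
finger_gap: 0.999
clock 12.05 F [ 1.6 -1.4 -0.6] gap 0.999
shift [ 1.00e-01 -1.06e+02  1.45e+01] turn [ 2.05 -0.02  0.  ]
```

```bash
python3 -m inch '[[1,0,-50,7,1,0,0],[1,0,-90,12,2,0,0],[1,0,-106,14.5,2,0,0],[1,0,-106,14.5,2,0,0],[1,0,-106,14.5,2,0,0]]'
python3 - <<'E'
from h import *
s=robot.observe();p,d=robot.capture('wrist');c,P=params('wrist',s)
cv2.imwrite('pics/w4.png',p[:,:,::-1])
W=cloud(c,P,d);t=(W[...,2]>.058)&(W[...,2]<.075)&(abs(W[...,0]-.495)<.06)&(abs(W[...,1]-.318)<.06)
print(t.sum(),rect(W[t][:,:2]))
p,d=robot.capture('top');cv2.imwrite('pics/t2.png',cv2.resize(p[100:240,90:410,::-1],None,fx=2,fy=2))
import top;top.run(p,d)
E
python3 go.py 495.5 318 36 -11
```

```text
clock: 12.68
ee_pos: [0.4959, 0.3147, 0.3346]
orientation: [[-0.0, -0.19, -0.982], [-0.0, -0.982, 0.19], [-1.0, 0.001, 0.0]]
ft_force: [-0.0, 0.0, 0.3]
finger_gap: 1.002
3873 (array([495.4, 320.6]), array([54.6, 53.5]), -9.9)
tray px [124. 179.] ctr [537.3 319.2] [212.1 163.5] -0.1 pocket [495.3 319.3]
   fitting z 0.0617 n 204 rect (array([494.1, 318.3]), array([53.7, 52.6]), 80.7)
tray px [298. 167.] ctr [ 535.1 -134.4] [191.6 108.2] -11.0 pocket [ 493.9 -126.4]
   fitting z 0.0618 n 458 rect (array([ 493.5, -127. ]), array([75.7, 41.9]), -10.5)
tray px [373. 174.] ctr [ 528.1 -340.9] [191.7 109.2] 2.8 pocket [ 486.2 -343. ]
   fitting z 0.0612 n 170 rect (array([ 482.9, -341.7]), array([50.5, 49.6]), 89.8)
tray px [197. 179.] ctr [508.3 124.1] [191.6 108.5] 9.2 pocket [466.8 117.4]
clock 12.78 F [0.7 0.5 0.2] gap 1.0
shift [144.1  -3.2   1.1] turn [-0.01  0.   -0.01]
```

View pics/w4.png

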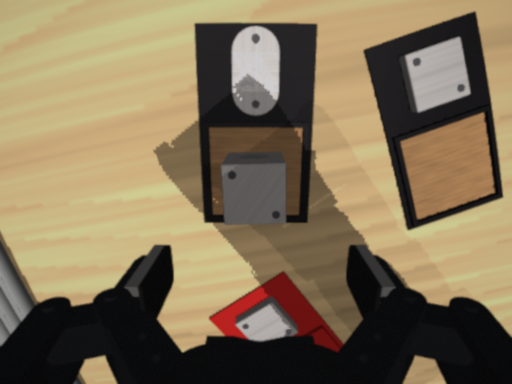

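View pics/t2.png

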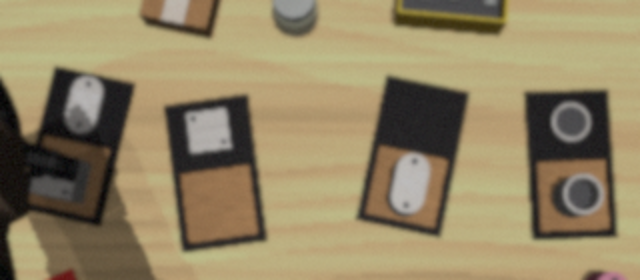

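The box stands at (254,188) in the oval tray's pocket. The top crop shows the coupling standing released in its own tray (580,195), the oval in the spare (410,183), and the box tray pocket empty.

```bash
python3 -m inch '[[1,45,-5.3,1.6,-0.5,0,0],[1,90,-5.3,1.6,-0.5,0,0],[1,125,-5.3,1.6,-0.5,0,0],[1,144,-5.3,1.6,-0.5,0,0],[1,144,-5.3,1.6,-0.5,0,0],[-1,144,-5.3,1.6,-0.5,0,0],[-1,144,-5.3,1.6,-0.5,0,0],[-1,144,-5.3,1.6,-0.5,0,0],[-1,144,-5.3,1.6,-0.5,0,0],[-1,144,-5.3,1.6,-0.5,0,0],[-1,144,-5.3,1.6,-0.5,0,0]]' 50
python3 go.py 466.8 117.4 36 9.2
```

```text
clock: 14.15
ee_pos: [0.4954, 0.3215, 0.1922]
orientation: [[0.002, -0.181, -0.983], [0.001, -0.983, 0.181], [-1.0, -0.001, -0.002]]
ft_force: [-0.4, -1.8, 6.4]
finger_gap: 0.627
clock 14.15 F [-0.4 -1.8  6.4] gap 0.627
shift [  1.2 205.9  -8.8] turn [-19.63  -0.11   0.04]
```

```bash
python3 -m inch '[[-1,-35,0,0,0,0,0],[-1,-70,10,0,-1,0,0],[-1,-75,50,-2,-5,0,0],[-1,-75,100,-4,-10,0,0],[-1,-75,150,-6,-15,0,0],[-1,-75,188,-8,-18.5,0,0],[-1,-75,205.9,-8.8,-19.6,0,0],[-1,-75,205.9,-8.8,-19.6,0,0],[-1,-75,205.9,-8.8,-19.6,0,0]]'
python3 go.py 466.8 117.4 36 9.2
```

```text
clock: 15.28
ee_pos: [0.4667, 0.1177, 0.266]
orientation: [[0.001, 0.159, -0.987], [0.0, -0.987, -0.159], [-1.0, 0.0, -0.001]]
ft_force: [-0.4, -0.1, -2.2]
finger_gap: 0.624
clock 15.28 F [-0.4 -0.1 -2.2] gap 0.624
shift [75.3  0.4  0. ] turn [-0.05 -0.05 -0.  ]
```

```bash
python3 -m inch '[[-1,30,0.4,0,0,0,0],[-1,55,0.4,0,0,0,0],[-1,68,0.4,0,0,0,0],[-1,74,0.4,0,0,0,0],[-1,74,0.4,0,0,0,0],[-1,74,0.4,0,0,0,0],[0.5,74,0.4,0,0,0,0],[1,74,0.4,0,0,0,0],[1,74,0.4,0,0,0,0],[1,74,0.4,0,0,0,0]]'
python3 go.py 493.6 -126.7 180 -10.6
```

```text
clock: 16.52
ee_pos: [0.4666, 0.1169, 0.1917]
orientation: [[0.0, 0.159, -0.987], [-0.0, -0.987, -0.159], [-1.0, 0.0, -0.0]]
ft_force: [-0.8, 0.1, 0.3]
finger_gap: 0.998
clock 16.52 F [-0.8  0.1  0.3] gap 0.998
shift [-143.   244.8   12.2] turn [19.76 -0.   -0.  ]
```

```bash
python3 -m inch '[[1,-40,0,0,0,0,0],[1,-90,0,0,0,0,0],[1,-140,10,0,1,0,0],[1,-143,60,3,5,0,0],[1,-143,115,6,10,0,0],[1,-143,170,9,15,0,0],[1,-143,220,11,19,0,0],[1,-143,244.8,12.2,19.8,0,0],[1,-143,244.8,12.2,19.8,0,0],[1,-143,244.8,12.2,19.8,0,0],[1,-143,244.8,12.2,19.8,0,0]]'
python3 - <<'E'
from h import *
s=robot.observe();p,d=robot.capture('wrist');c,P=params('wrist',s)
cv2.imwrite('pics/w5.png',p[:,:,::-1])
W=cloud(c,P,d);t=(W[...,2]>.052)&(W[...,2]<.075)&(abs(W[...,0]-.494)<.07)&(abs(W[...,1]+.127)<.07)
print(t.sum(),rect(W[t][:,:2]))
E
python3 go.py 493.6 -126.7 36 -10.6
```

```text
clock: 17.9
ee_pos: [0.4935, -0.1257, 0.3347]
orientation: [[-0.0, -0.183, -0.983], [0.0, -0.983, 0.183], [-1.0, -0.0, 0.0]]
ft_force: [0.0, -0.2, 0.7]
finger_gap: 1.004
3846 (array([ 494.1, -125.3]), array([75.9, 42.1]), -11.4)
clock 17.95 F [1. 0. 0.] gap 0.998
shift [144.1   0.9  -0.2] turn [ 0.05  0.   -0.  ]
```

View pics/w5.png

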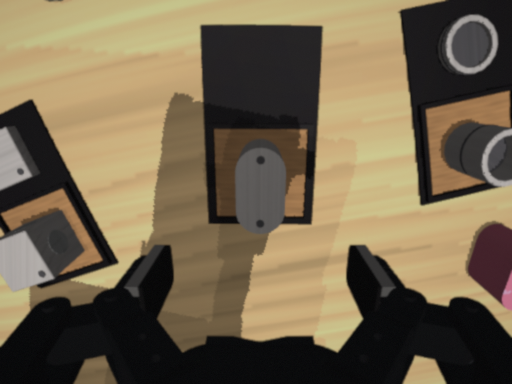

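The oval stands at (260,187), centred in the spare pocket. The box (lower left) and the coupling (right) are both upright in their own trays.

```bash
python3 -m inch '[[1,45,0.2,-0.5,0.4,0,0],[1,90,0.2,-0.5,0.4,0,0],[1,125,0.2,-0.5,0.4,0,0],[1,144,0.2,-0.5,0.4,0,0],[1,144,0.2,-0.5,0.4,0,0],[-1,144,0.2,-0.5,0.4,0,0],[-1,144,0.2,-0.5,0.4,0,0],[-1,144,0.2,-0.5,0.4,0,0],[-1,144,0.2,-0.5,0.4,0,0],[-1,144,0.2,-0.5,0.4,0,0],[-1,144,0.2,-0.5,0.4,0,0]]' 50
python3 go.py 499 316.4 36 -11.4
```

```text
clock: 19.32
ee_pos: [0.4942, -0.1269, 0.1917]
orientation: [[0.002, -0.191, -0.982], [-0.001, -0.982, 0.191], [-1.0, 0.0, -0.002]]
ft_force: [-0.4, 0.7, 6.0]
finger_gap: 0.485
clock 19.32 F [-0.4  0.7  6. ] gap 0.485
shift [   0.7 -436.1   80.1] turn [ 0.37 -0.1  -0.02]
```

```bash
python3 -m inch '[[-1,-35,0,0,0,0,0],[-1,-80,-10,2,0,0,0],[-1,-105,-50,9,0.4,0,0],[-1,-105,-105,19,0.4,0,0],[-1,-105,-160,29,0.4,0,0],[-1,-105,-215,39,0.4,0,0],[-1,-105,-270,50,0.4,0,0],[-1,-105,-325,60,0.4,0,0],[-1,-105,-375,69,0.4,0,0],[-1,-105,-415,76,0.4,0,0],[-1,-105,-436.1,80.1,0.4,0,0],[-1,-105,-436.1,80.1,0.4,0,0]]'
python3 -m inch '[[-1,0,0,0,0,0,0],[-1,0,0,0,0,0,0]]'
python3 go.py 499 316.4 36 -11.4
```

```text
clock: 20.82
ee_pos: [0.4985, 0.3171, 0.2956]
orientation: [[-0.0, -0.197, -0.98], [-0.0, -0.98, 0.197], [-1.0, 0.0, 0.0]]
ft_force: [0.2, 0.2, -3.5]
finger_gap: 0.489
clock: 21.08
ee_pos: [0.4991, 0.3153, 0.2957]
orientation: [[-0.0, -0.199, -0.98], [-0.0, -0.98, 0.199], [-1.0, 0.0, 0.0]]
ft_force: [0.2, -0.2, -3.8]
finger_gap: 0.485
clock 21.07 F [ 0.2 -0.2 -3.8] gap 0.485
shift [105.   -1.    0.3] turn [-0.11  0.01 -0.02]
```

```bash
python3 -m inch '[[-1,40,-1,0.3,0,0,0],[-1,75,-1,0.3,0,0,0],[-1,96,-1,0.3,0,0,0],[-1,103.3,-1,0.3,0,0,0],[-1,103.3,-1,0.3,0,0,0],[-1,103.3,-1,0.3,0,0,0],[0.3,103.3,-1,0.3,0,0,0],[1,103.3,-1,0.3,0,0,0],[1,103.3,-1,0.3,0,0,0],[1,103.3,-1,0.3,0,0,0]]'
python3 -m inch '[[1,-40,0,0,0,0,0],[1,-90,0,0,0,0,0],[1,-145,0,0,0,0,0],[1,-200,0,40,0,0,0],[1,-200,0,60,0,0,0],[1,-200,0,60,0,0,0]]'
python3 go.py 495 -30 240 0
```

```text
clock: 22.32
ee_pos: [0.4988, 0.3175, 0.1925]
orientation: [[0.0, -0.198, -0.98], [-0.0, -0.98, 0.198], [-1.0, -0.0, -0.0]]
ft_force: [-0.0, 0.6, -0.5]
finger_gap: 1.002
clock: 23.08
ee_pos: [0.4387, 0.3296, 0.3925]
orientation: [[0.0, -0.197, -0.98], [0.0, -0.98, 0.197], [-1.0, -0.0, -0.0]]
ft_force: [0.4, -0.6, -0.3]
finger_gap: 0.997
clock 23.07 F [ 0.4 -0.6 -0.3] gap 0.997
shift [  -2.2  341.4 -126. ] turn [-1.135e+01 -1.000e-02  0.000e+00]
```

```bash
cat > fin.py <<'E'
from h import *
import top
s=robot.observe();p,d=robot.capture('wrist');c,P=params('wrist',s)
cv2.imwrite('pics/w6.png',p[:,:,::-1])
W=cloud(c,P,d)
for n,x,y in(('oval',.499,.3164),('box',.4668,.1174)):
    t=(W[...,2]>.052)&(W[...,2]<.075)&(abs(W[...,0]-x)<.07)&(abs(W[...,1]-y)<.07)
    if t.sum()>50: print(n,t.sum(),rect(W[t][:,:2]),np.median(W[t,2]))
p,d=robot.capture('top');cv2.imwrite('pics/t3.png',p[:,:,::-1]);top.run(p,d)
E
python3 -m inch '[[1,0,40,0,0,0,0],[1,0,80,0,0,0,0],[1,0,120,0,0,0,0],[1,0,170,-10,0,0,0],[1,0,220,-20,0,0,0],[1,0,220,-20,0,0,0],[1,0,220,-20,0,0,0]]'; python3 fin.py
```

```text
clock: 23.95
ee_pos: [0.4165, 0.1097, 0.3916]
orientation: [[-0.001, -0.199, -0.98], [-0.0, -0.98, 0.199], [-1.0, 0.0, 0.001]]
ft_force: [-0.2, 0.0, 0.6]
finger_gap: 1.001
oval 2847 (array([498.3, 317.8]), array([76.1, 44.2]), -12.5) 0.06142399711781793
box 3028 (array([466.6, 117.9]), array([54.5, 53.8]), -80.6) 0.061603706275307174
tray px [164. 194.] ctr [519.6 218.7] [319.4 252.7] -88.8 pocket [518.7 260.7]
   fitting z 0.0614 n 141 rect (array([504. , 307.1]), array([63.5, 27.1]), 0.1)
tray px [298. 166.] ctr [ 535.3 -134.5] [190.8 107.9] -11.1 pocket [ 494.1 -126.4]
tray px [373. 173.] ctr [ 528.  -340.6] [191.4 108.8] 3.0 pocket [ 486.1 -342.8]
   fitting z 0.061 n 169 rect (array([ 483.8, -341.5]), array([51.4, 47.9]), -89.2)
```

View pics/t3.png

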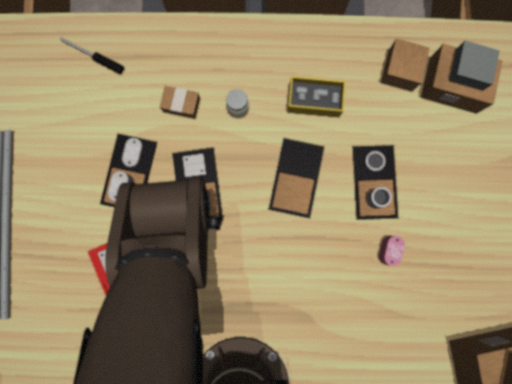

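View pics/w6.png

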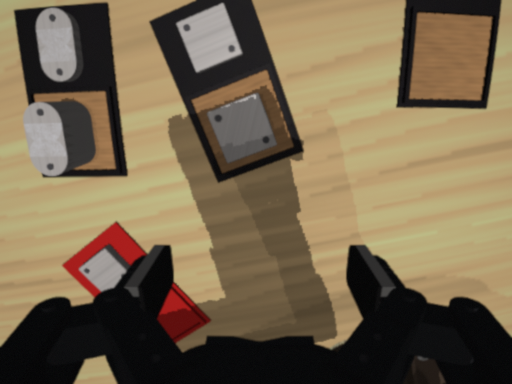

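Both views show every fitting upright in its own tray: oval (121,185), box (wrist view 242,128) and coupling (380,198). The spare is empty, and the carton, jar and bin are at the same pixels as at the start.

```bash
python3 -c "
from plant import robot
print(robot.close_job(),robot.observe()['clock'])"
```

```text
the job is handed in; nothing more can be done
the job is handed in; nothing more can be done
```

The three fittings are each standing upright and released in their own tray's pocket, and the job is handed in at about 24 s of the 112 s allowed.

**What I did:** I parked the oval in the spare tray and let go of it. Then I moved the coupling to its tray, the box to its tray, and last the oval from the spare to its own tray.

**Last checks:**

| Fitting | Measured offset from pocket centre | Camera |
|---|---|---|
| Box | about 0.5 mm | wrist |
| Oval | about 1.6 mm | wrist |
| Coupling | about 2.6 mm | top only |

- **Height:** all tops are at about 61–62 mm, so the fittings stand on the tray floors.
- **Rest of the scene:** the spare tray is empty. The carton, bin, jar and both look-alikes appear unmoved. The gripper is open and touching nothing.

**Disagreements:**
- **Cameras:** the top and wrist cameras differed by up to about 2.5 mm, as on the coupling before I moved it. The coupling's final offset may be partly that error.
- **Final top picture:** the arm partly hid the oval and box, so its reading of the oval's tray was unusable. I relied on the wrist view for both.

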